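# Fetch the tape measure from behind the tins

### The arm

A 6-joint arm with a two-finger parallel gripper is mounted at the origin on the work surface. World frame = base frame: x ahead of the robot, y to its left, z up, the work surface at z = 0. Lengths are in mm, angles in rad, forces in N, time in s.
With the tool pointing down it reaches from about 350 to 875 mm from the base axis. Payload 4.2 kg.
Tool frame: the origin (TCP) lies at the very end of the fingers, on their centre line; the grasp point (between the pads) lies 19 mm behind it; z points along the fingers, y is the line along which they close (so a half turn about z gives the same grasp; the last joint's range is limited). The gripper opens to 87 mm and grips with 3 to 60 N. Pads are 19 mm wide; open, the fingers measure 117 mm over their backs; the gripper's body (75 mm by 190 mm) begins 51 mm behind the grasp point.
Start: joints at [-1.072, 0.385, 0.008, 0, -1.194, -0.259], TCP at [148.46, -607.09, 222.55] pointing down, gripper open.
Joint ranges: [-3.14, 3.14], [-1.21, 2.06], [-1.07, 1.41], [-3.16, 2.05], [-2.99, -0.16], [-3.1, 3.1]. Speed limits (rad/s): [2.79, 2.79, 3.14, 3.14, 3.14, 3.14].

### API

Orientations are given as a unit quaternion [w, x, y, z].
In Python, from cell import r gives the robot as it stands.
- The arm moves only by the tool servo_tool, never from a script. Its arguments are lists of equal length, an entry for each row: "travel": the shift along the tool's x, y, z in mm, a list of three; "rotation": the turn, a rotation vector about the tool's x, y, z in degrees, a list of three. A call has 1 to 20 rows; each row shifts and turns the commanded pose from where the row before left it, along the tool's axes as they then stand; what a row does not reach is not made up. A row lasts 1/8 s, in which the tool goes at most 62.5 mm and 10.7 degrees, less where a joint would pass 70% of its speed; a pose out of reach is approached as far as the arm can. A call with a gripper value outside its range is refused whole. "grip" is the opening, from 0 (shut) to 1 (fully open), set as the call begins (left out, the last holds). The fingers move at their own pace and stop on an object; "force" is the grip in N (left out, the last holds). Time passes only in rows, so rows that do not move let the fingers close. It gives the time, the measured TCP pose, the force, the opening and the grip force at its end, in the units of the state.
- r.observe(): the state, without advancing time (a new reading comes with each control period).
- r.snapshot(name): name is "scene" or "top" or "wrist"; returns the picture (384x512x3 uint8, red, green, blue); there is no depth.
- r.get_calibration(name): a dict with "camera_matrix" (3x3 intrinsics, pixels), "cam_to_world" (4x4, takes a point from camera to world coordinates); the wrist camera has in their place "mount" (4x4, takes a point from camera to tool coordinates, whose origin is the TCP and whose axes are the flange's). Camera axes: x right, y up, looking along -z (the intrinsics and any distortion apply to the point x, -y, -z); pixel columns grow to the right and rows downward; lengths in mm; the calibration is good to about 2 mm. The wrist camera is an equidistant fisheye: a pixel r from the principal point sees the ray r / f radians off the axis. A picture is of the moment at which its call begins: read the wrist's pose just before it. get_calibration takes no time and is no camera call.
- r.close_job(): hands the job in; it is judged then, once.
Trained networks look in the newest picture that a camera, given by its name, has taken for a name from the list of things; names that differ only in an ending like _2 or _b are one class to them, and where a whole thing is asked for, a point or a joint stands for the part that bears it (a point fixed in the world has none). Each returns a list of dicts, best first, with "score" (0 to 1); they miss things now and then, are a little off and sometimes report something else, mostly with a low value. They report only what shows in the picture. A call takes as long as a camera call.
- r.spot_in(camera, target): "uv" ([column, row] in pixels, amid what is visible of it).
The state is a dict: "t": time; "joints": joint angles; "joint_vel": joint speeds; "joint_torque": joint torques, N m; "eef_pos": TCP position; "tcp_rot": TCP orientation; "force": force on the tool from outside, world axes, zero at the start; "ft_torque": the same for the moment, N m; "width": finger opening in mm; "grasp_force": force on a finger pad.
Only numpy, scipy, OpenCV 4.12 (cv2) and the standard library are available. Lean on these libraries where they do the work, as an engineer would, in place of code of your own. Each camera call takes 0.05 s, during which the arm holds its last target. There are 200 camera calls.

### The job

The tape measure on the storeroom shelf is hemmed in by three containers. First stand all three containers (round tin, spray can, oblong can) on the wooden side board, then lay the tape measure in the grey tray, and only after that put each container back in the middle of the mat it stood on, the oblong can lengthwise on its mat. Keep the containers upright all the while and leave the glass jar alone.

Things in the scene. Friction and masses are not known exactly. Their poses are not given: they have to be found in the camera images.
- tin_center (a point): Round lidded metal tin, 62 mm diameter, 105 mm high, about 0.35 kg, standing upright. This point is its centre, 52.5 mm above its underside; z is its axis.
- spray_center (a point): Spray can, the tallest and slimmest container: body 52 mm diameter up to 113 mm, with a 36 mm diameter grey cap above it, 135 mm high in all, about 0.3 kg. This point is on its axis, 67.5 mm above its underside; z is its axis.
- can_center (a point): Oblong solvent can: rectangular metal body 58 mm (its x) by 38 mm (its y) by 100 mm high, with a 20 mm diameter black screw cap on top at 14 mm along +x, 120 mm high in all, about 0.35 kg. This point is in the middle of the body's outline, 60 mm above its underside; z is up.
- tape_center (a point): Tape measure standing on edge on the shelf behind the front container, with a container on either side: grey D-shaped case with a black disc on each side, 66 mm long (its x), 38 mm thick (its y, flat sides), 60 mm high, about 0.25 kg. This point is its centre, 30 mm above its underside.
- mat_round: Round black rubber mat, 84 mm diameter, 3 mm thick, fixed on the shelf; the round tin stands on it at the start and belongs there. Origin at the centre of its underside. The shelf is a fixed plywood board 242 mm (x) by 272 mm (y), its top 20 mm above the table, with a grey metal edge along its far (+x) side that stands 25 mm higher.
- mat_square: Square black rubber mat, 76 by 76 by 3 mm, fixed on the shelf; the spray can stands on it at the start and belongs there. Origin at the centre of its underside. The mats all have the yaw of the shelf; one lies in front (nearer the robot) of the tape measure, one at each side of it, and which is where changes.
- mat_oblong: Oblong black rubber mat, 92 mm (its x) by 62 mm (its y) by 3 mm, fixed on the shelf; the oblong can stands on it at the start and belongs there, the can's long side along the mat's long side (either way round). Origin at the centre of its underside, so its top is 3 mm above the origin.
- board: Wooden side board fixed flat on the table, to one side of the shelf: 330 mm (its x) by 140 mm (its y), 12 mm thick. Origin at the centre of its underside. It has room for the three containers in a row along its x, 100 mm apart.
- tray: Grey open metal tray fixed on the table, on the other side of the shelf: outside 180 mm (its x) by 140 mm (its y) by 35 mm high, walls 4 mm, floor 4 mm thick. Origin at the centre of its underside.
- jar_center (a point): Glass jar with a steel lid, 68 mm diameter, 85 mm high, standing on the table beyond the shelf; a bystander, not to be moved. This point is its centre, half-way up.

How it is judged (in metres and radians):
On the way, in this order (a step that is already met when the one before it is completed fails the run):
1. all three containers stand upright and released on the side board, the tape measure still in its place (within 30 mm) (x of tin_center in the frame of board between -0.15 and 0.15 m and y of tin_center in the frame of board between -0.06 and 0.06 m and z of tin_center in the frame of board between 0.0585 and 0.0705 m and angle between each of tin_center, spray_center, can_center's own z axis and vertical below 0.1 rad and linear speed of each of tin, spray, can below 0.03 m/s and contact force between the fingers and tin below 0.3 N and x of spray_center in the frame of board between -0.15 and 0.15 m and y of spray_center in the frame of board between -0.06 and 0.06 m and z of spray_center in the frame of board between 0.0735 and 0.0855 m and contact force between the fingers and spray below 0.3 N and x of can_center in the frame of board between -0.15 and 0.15 m and y of can_center in the frame of board between -0.06 and 0.06 m and z of can_center in the frame of board between 0.066 and 0.078 m and contact force between the fingers and can below 0.3 N and distance of tape_center from where it was at the start of the episode below 0.03 m), for 0.2 s.
2. the tape measure lies released in the tray, while all three containers still stand on the side board (x of tape_center in the frame of tray between -0.075 and 0.075 m and y of tape_center in the frame of tray between -0.055 and 0.055 m and z of tape_center in the frame of tray between 0.01 and 0.045 m and linear speed of each of tape, tin, spray, can below 0.03 m/s and contact force between the fingers and tape below 0.3 N and x of tin_center in the frame of board between -0.15 and 0.15 m and y of tin_center in the frame of board between -0.06 and 0.06 m and z of tin_center in the frame of board between 0.0585 and 0.0705 m and angle between each of tin_center, spray_center, can_center's own z axis and vertical below 0.1 rad and contact force between the fingers and tin below 0.3 N and x of spray_center in the frame of board between -0.15 and 0.15 m and y of spray_center in the frame of board between -0.06 and 0.06 m and z of spray_center in the frame of board between 0.0735 and 0.0855 m and contact force between the fingers and spray below 0.3 N and x of can_center in the frame of board between -0.15 and 0.15 m and y of can_center in the frame of board between -0.06 and 0.06 m and z of can_center in the frame of board between 0.066 and 0.078 m and contact force between the fingers and can below 0.3 N), for 0.2 s.
At the end, for the whole second after the job is handed in: Each container stands upright (0.1 rad), released and at rest within 12 mm of the middle of its own mat, the oblong can's long side within 0.25 rad of the mat's; the tape measure rests released on the tray's floor (centre within 75 by 55 mm of its middle) (horizontal distance between tin_center and mat_round below 0.012 m and z of tin_center in the frame of mat_round between 0.0495 and 0.0615 m and angle between each of tin_center, spray_center, can_center's own z axis and vertical below 0.1 rad and linear speed of each of tin, spray, can, tape below 0.03 m/s and contact force between the fingers and tin below 0.3 N and horizontal distance between spray_center and mat_square below 0.012 m and z of spray_center in the frame of mat_square between 0.0645 and 0.0765 m and contact force between the fingers and spray below 0.3 N and horizontal distance between can_center and mat_oblong below 0.012 m and z of can_center in the frame of mat_oblong between 0.057 and 0.069 m and contact force between the fingers and can below 0.3 N and angle between the x axis of can_center and the x axis of mat_oblong, either way round below 0.25 rad and x of tape_center in the frame of tray between -0.075 and 0.075 m and y of tape_center in the frame of tray between -0.055 and 0.055 m and z of tape_center in the frame of tray between 0.01 and 0.045 m and contact force between the fingers and tape below 0.3 N); the robot touches nothing.
It fails at once if the round tin is tipped by more than 0.5 rad (angle between tin_center's own z axis and vertical above 0.5 rad).
It fails at once if the spray can is tipped by more than 0.5 rad (angle between spray_center's own z axis and vertical above 0.5 rad).
It fails at once if the oblong can is tipped by more than 0.5 rad (angle between can_center's own z axis and vertical above 0.5 rad).
It fails at once if the glass jar is moved by more than 15 mm (distance of jar_center from where it was at the start of the episode above 0.015 m).
It also fails if it takes over 144 s, if anything falls off the work surface, if the arm or the gripper's body presses on something with over 40 N, if the wrist force passes 120 N, or if a joint passes its speed limit or range.

## Working session

There is one attempt and no reset: what is moved stays moved. The work goes in short steps, Python scripts to look and compute and a tool call to move; the robot and the scene stay as the last step left them, time stands still between calls to the robot, and variables do not carry over. Pictures are saved under pics/ and viewed, at most 14 in all, crops included, and the job is handed in when it is done.

Besides the shell and the picture viewer there is one more tool, called after "Call:" as a command line: name --argument value ..., lists and objects as JSON in quotes. servo_tool: Moves the arm, as the interface text tells. Its arguments: {"type":"object","properties":{"travel":{"type":"array","items":{"type":"array","items":{"type":"number"}}},"rotation":{"type":"array","items":{"type":"array","items":{"type":"number"}}},"grip":{"type":"number"},"force":{"type":"number"}},"required":["travel","rotation"]}

```bash
mkdir -p pics; ls; python3 - <<'E'
from cell import r
import cv2,numpy as np
np.set_printoptions(precision=4,suppress=True)
s=r.observe();print({k:s[k] for k in('t','eef_pos','tcp_rot','width')})
ims=[]
for n in('scene','top'):
    im=r.snapshot(n);cv2.imwrite(f'pics/{n}0.png',im[:,:,::-1]);
    c=r.get_calibration(n);print(n,c)
    for k in('tin_center','spray_center','can_center','tape_center','mat_round','mat_square','mat_oblong','board','tray','jar_center'):
        d=r.spot_in(n,k);print(k,[(np.round(x['uv']),round(x['score'],2)) for x in d[:2]])
print(r.get_calibration('wrist'))
print(r.observe()['t'])
E
```

```text
pics
{'t': 0.0, 'eef_pos': array([ 148.3478, -606.5134,  221.4551]), 'tcp_rot': array([-0.0002, -0.1195,  0.9928,  0.0011]), 'width': 86.99507314539605}
scene {'camera_matrix': array([[464.2139,   0.    , 251.5451],
       [  0.    , 464.2139, 185.3865],
       [  0.    ,   0.    ,   1.    ]]), 'cam_to_world': array([[   0.5005,   -0.5744,    0.6477, 1282.212 ],
       [   0.8655,    0.3486,   -0.3596, -387.8758],
       [  -0.0193,    0.7406,    0.6717,  791.1443],
       [   0.    ,    0.    ,    0.    ,    1.    ]])}
tin_center [(array([222., 158.]), 0.68)]
spray_center [(array([205., 186.]), 0.85), (array([222., 159.]), 0.28)]
can_center [(array([269., 159.]), 0.56)]
tape_center [(array([242., 189.]), 0.78), (array([369., 206.]), 0.72)]
mat_round [(array([230., 185.]), 0.4)]
mat_square [(array([207., 217.]), 0.55)]
mat_oblong [(array([265., 188.]), 0.64)]
board [(array([125., 235.]), 0.61), (array([263., 186.]), 0.33)]
tray [(array([321., 139.]), 0.57), (array([128., 234.]), 0.43)]
jar_center [(array([366., 206.]), 0.71)]
top {'camera_matrix': array([[365.0455,   0.    , 257.8275
[... 389 characters left out ...]
er [(array([227., 210.]), 0.82)]
tape_center [(array([271., 205.]), 0.7), (array([259., 260.]), 0.66)]
mat_round [(array([258., 258.]), 0.62)]
mat_square [(array([301., 231.]), 0.84)]
mat_oblong [(array([240., 228.]), 0.56)]
board [(array([386., 255.]), 0.77)]
tray [(array([134., 241.]), 0.59)]
jar_center [(array([186., 119.]), 0.83)]
{'camera_matrix': array([[297.3186,   0.    , 251.2987],
       [  0.    , 297.3186, 188.533 ],
       [  0.    ,   0.    ,   1.    ]]), 'mount': array([[  -0.    ,    0.957 ,    0.2899,   79.329 ],
       [   1.    ,    0.0003,   -0.0007,    0.0363],
       [  -0.0008,    0.2899,   -0.957 , -162.3699],
       [   0.    ,    0.    ,    0.    ,    1.    ]])}
1.1
```

```bash
python3 - <<'E'
import cv2
a=cv2.imread('pics/top0.png');cv2.imwrite('pics/top0b.png',cv2.resize(a,(800,600),interpolation=cv2.INTER_CUBIC))
a=cv2.imread('pics/scene0.png');cv2.imwrite('pics/scene0b.png',cv2.resize(a,(800,600),interpolation=cv2.INTER_CUBIC))
E
```

```text
(no output)
```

View pics/top0b.png

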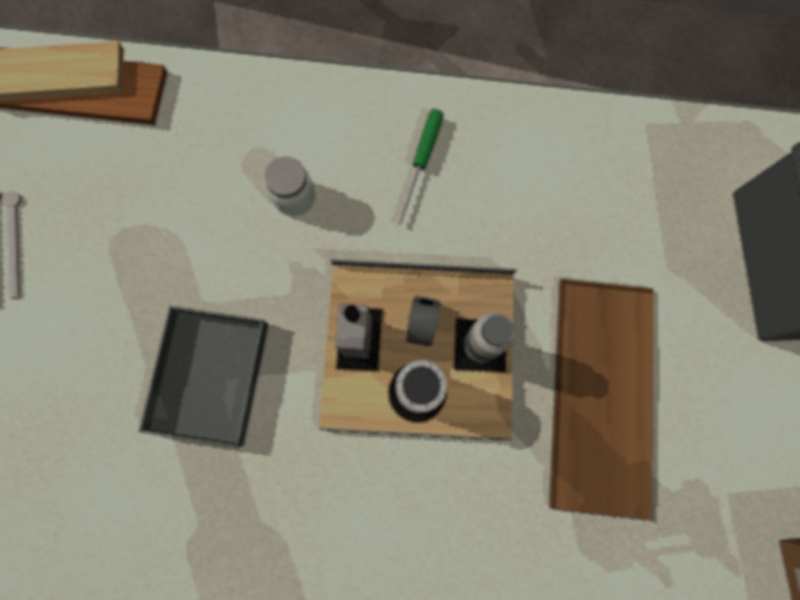

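View pics/scene0b.png

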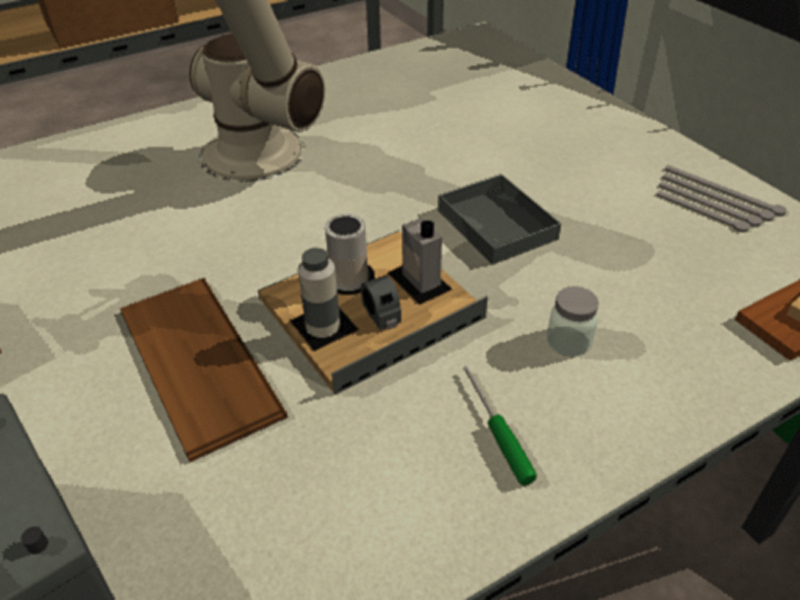

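The top picture, in 800x600 pixels, shows the tin in front (420,386) and the spray can on the right (496,329). The oblong can is on the left, with its cap on the far side at (352,313), and the tape is in the middle (424,320). The board is on the right, the tray on the left and the jar beyond at (287,175). The scene view confirms this.

```bash
cat > h.py <<'E'
from cell import r
import cv2,numpy as np
from scipy.spatial.transform import Rotation as R
np.set_printoptions(precision=3,suppress=True)
def ray(cam,uv,z,s=None):
    "intersect pixel ray with the plane of height z (world, mm)"
    c=r.get_calibration(cam);K=c['camera_matrix']
    a=(uv[0]-K[0,2])/K[0,0];b=(uv[1]-K[1,2])/K[1,1]
    if cam=='wrist':
        t=np.hypot(a,b);k=np.sin(t)/t if t>1e-9 else 1
        d=np.array([a*k,-b*k,-np.cos(t)])
        T=np.eye(4);q=s['tcp_rot'];T[:3,:3]=R.from_quat([q[1],q[2],q[3],q[0]]).as_matrix();T[:3,3]=s['eef_pos'];M=T@c['mount']
    else: d=np.array([a,-b,-1.]);M=c['cam_to_world']
    d=M[:3,:3]@d;o=M[:3,3];return (o+d*(z-o[2])/d[2])[:2]
E
python3 - <<'E'
from h import *
f=lambda P,z:np.array([ray('top',np.array(p)/1.5625,z) for p in P])
def poly(n,P,z):
    w=f(P,z);print(n,w.round(0).tolist(),'mean',w.mean(0),'sides',np.linalg.norm(np.roll(w,-1,0)-w,axis=1),'ang',np.degrees(np.arctan2(*(np.roll(w,-1,0)-w).T[::-1])))
poly('shelf near',[(320,428),(513,437)],20)
poly('shelf far',[(332,262),(515,270)],45)
poly('board',[(562,281),(653,289),(655,520),(551,508)],12)
poly('tray',[(170,309),(267,320),(241,445),(141,431)],35)
poly('msq',[(455,367),(507,371)],23)
poly('msqL',[(455,367),(457,320)],23)
poly('mob',[(337,366),(379,369),(382,310)],23)
print('round ',f([(390,392),(446,392),(418,420)],23))
print('tin top',f([(420,386)],128),'cancap',f([(352,313)],143),'spray',f([(496,329)],158),'jar',f([(287,175)],85),'tape',f([(424,303),(424,320)],80))
E
```

```text
shelf near [[413.0, 110.0], [432.0, -160.0]] mean [422.243 -25.363] sides [270.57 270.57] ang [-85.878  94.122]
shelf far [[647.0, 124.0], [666.0, -141.0]] mean [656.774  -8.637] sides [266.126 266.126] ang [-85.821  94.179]
board [[667.0, -219.0], [671.0, -355.0], [345.0, -363.0], [344.0, -221.0]] mean [ 506.766 -289.358] sides [136.498 326.219 142.477 323.516] ang [ -88.432 -178.595   90.452    0.349]
tray [[552.0, 347.0], [553.0, 206.0], [378.0, 211.0], [380.0, 351.0]] mean [465.94  278.883] sides [141.61  175.164 139.666 172.295] ang [-89.771 178.179  89.076  -1.2  ]
msq [[519.0, -70.0], [522.0, -145.0]] mean [ 520.642 -107.32 ] sides [74.531 74.531] ang [-87.646  92.354]
msqL [[519.0, -70.0], [587.0, -66.0]] mean [553.264 -68.262] sides [68.402 68.402] ang [   3.057 -176.943]
mob [[501.0, 98.0], [504.0, 38.0], [589.0, 44.0]] mean [531.169  59.933] sides [ 60.334  86.005 103.616] ang [-87.325   4.337 148.742]
round  [[473.203  18.09 ]
 [482.503 -60.788]
 [439.425 -25.627]]
tin top [[479.815 -20.485]] cancap [[558.397  74.222]] spray [[ 556.731 -103.98 ]] jar [[757.01  200.646]] tape [[594.937 -14.847]
 [571.496 -17.403]]
```

Call:
servo_tool --travel '[[-10,15,0],[-20,30,0],[-28,43,0],[-30,45,0],[-30,45,0],[-30,45,0],[-30,45,0],[-30,45,0],[-30,45,0],[-30,45,0],[-30,45,0],[-30,45,0],[-26,39,0],[-14,22,0],[-4,8,0],[0,0,0],[0,0,0]]' --rotation '[[0,0,9.7],[0,0,0],[0,0,0],[0,0,0],[0,0,0],[0,0,0],[0,0,0],[0,0,0],[0,0,0],[0,0,0],[0,0,0],[0,0,0],[0,0,0],[0,0,0],[0,0,0],[0,0,0],[0,0,0]]' --grip 1 --force 25

```text
t: 3.22
eef_pos: [476.7, -19.8, 222.6]
tcp_rot: [-0.0, -0.035, 0.999, -0.0]
force: [-0.3, -0.1, 0.8]
width: 86.9
grasp_force: 0.0
```

```bash
cat >> h.py <<'E'
def look(name):
    s=r.observe();im=r.snapshot('wrist')
    cv2.imwrite(f'pics/{name}.png',cv2.resize(im[:,:,::-1],(800,600),interpolation=cv2.INTER_CUBIC))
    q=s['tcp_rot'];X=R.from_quat([q[1],q[2],q[3],q[0]]).as_matrix()
    print('t',s['t'],'tcp',s['eef_pos'],'xaxis',X[:,0],'zaxis',X[:,2]);return s
def save(s):np.savez('s.npz',p=s['eef_pos'],q=s['tcp_rot'])
def load():
    d=np.load('s.npz');return dict(eef_pos=d['p'],tcp_rot=d['q'])
E
python3 -c "
from h import *
save(look('w1'))"
```

```text
t 3.225 tcp [476.664 -19.763 222.597] xaxis [-0.998 -0.069  0.   ] zaxis [-0. -0. -1.]
```

View pics/w1.png

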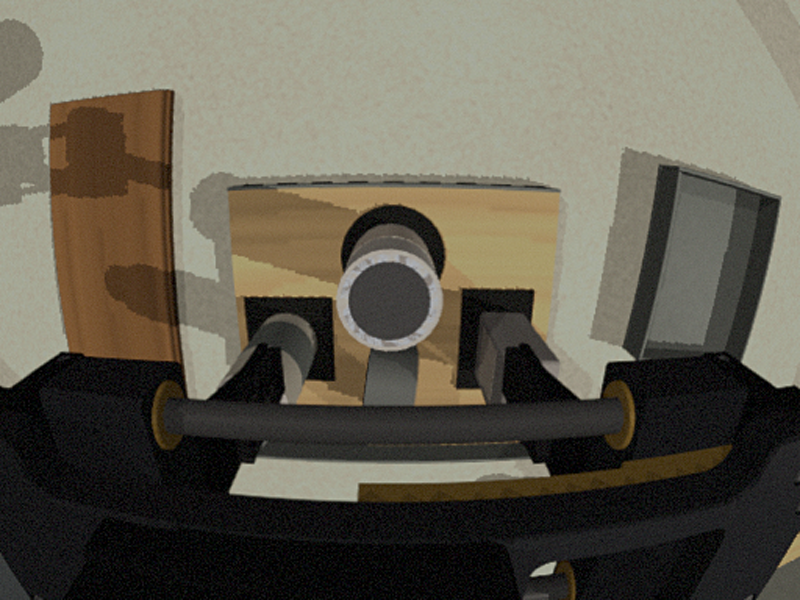

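The wrist view shows the tin lid at (390,300), the square mat's corners at (245,298), (333,296) and (335,381), and the oblong mat's at (461,290), (533,290) and (457,387). The tape lies below the tin at (392,378).

```bash
python3 - <<'E'
from h import *
s=load()
f=lambda P,z:np.array([ray('wrist',np.array(p)/1.5625,z,s) for p in P])
print('tin',f([(390,300),(337,300),(443,300)],128))
print('msq',f([(245,298),(333,296),(335,381)],23))
print('mob',f([(461,290),(533,290),(457,387)],23))
print('mr',f([(393,205),(342,250),(445,250)],23))
print('tape top edges',f([(362,405),(417,405),(370,350),(419,350)],80))
print('shelf near',f([(228,188),(560,190)],20))
E
```

```text
tin [[478.48  -20.878]
 [480.633 -51.696]
 [476.359   9.908]]
msq [[ 518.42  -141.443]
 [ 511.379  -65.948]
 [ 589.38   -62.277]]
mob [[499.016  38.203]
 [494.657  99.698]
 [588.081  45.455]]
mr [[434.097 -22.066]
 [472.569 -60.101]
 [466.876  21.758]]
tape top edges [[578.142 -35.576]
 [575.226   5.869]
 [532.043 -31.819]
 [529.632   3.173]]
shelf near [[ 426.637 -157.045]
 [ 409.399  112.696]]
```

Call:
servo_tool --travel '[[-2,-1,10],[0,0,25],[0,0,30],[0,0,30],[0,0,25],[0,0,15],[0,0,7],[0,0,0]]' --rotation '[[0,0,0],[0,0,0],[0,0,0],[0,0,0],[0,0,0],[0,0,0],[0,0,0],[0,0,0]]'

```text
t: 4.28
eef_pos: [479.0, -20.2, 80.2]
tcp_rot: [-0.0, -0.035, 0.999, -0.0]
force: [-0.8, -0.2, 0.6]
width: 87.0
grasp_force: 0.0
```

Call:
servo_tool --travel '[[0,0,0],[0,0,0],[0,0,0],[0,0,0],[0,0,0],[0,0,0]]' --rotation '[[0,0,0],[0,0,0],[0,0,0],[0,0,0],[0,0,0],[0,0,0]]' --grip 0 --force 25

```text
t: 5.03
eef_pos: [479.5, -20.0, 81.0]
tcp_rot: [0.0, -0.035, 0.999, -0.0]
force: [-0.6, -1.9, 4.3]
width: 61.7
grasp_force: 25.0
```

Call:
servo_tool --travel '[[0,0,-8],[0,0,-20],[0,0,-22],[3,-8,-10],[7,-20,0],[9,-27,0],[10,-30,0],[11,-32,0],[11,-32,0],[11,-32,0],[10,-30,0],[9,-27,0],[6,-17,0],[3,-8,0],[0,0,10],[0,0,20],[0,0,20],[0,0,12],[0,0,5],[0,0,1]]' --rotation '[[0,0,0],[0,0,0],[0,0,0],[0,0,0],[0,0,0],[0,0,0],[0,0,0],[0,0,0],[0,0,0],[0,0,0],[0,0,0],[0,0,0],[0,0,0],[0,0,0],[0,0,0],[0,0,0],[0,0,0],[0,0,0],[0,0,0],[0,0,0]]'

```text
t: 7.52
eef_pos: [408.2, -288.4, 72.5]
tcp_rot: [0.0, -0.035, 0.999, -0.0]
force: [0.2, 1.3, -3.3]
width: 61.6
grasp_force: 25.0
```

Call:
servo_tool --travel '[[0,0,1],[0,0,1],[0,0,0],[0,0,0]]' --rotation '[[0,0,0],[0,0,0],[0,0,0],[0,0,0]]'

```text
t: 8.02
eef_pos: [408.1, -288.6, 70.7]
tcp_rot: [0.0, -0.035, 0.999, -0.0]
force: [-0.7, 0.2, -3.3]
width: 61.6
grasp_force: 25.0
```

Call:
servo_tool --travel '[[0,0,0.7],[0,0,0.7],[0,0,0]]' --rotation '[[0,0,0],[0,0,0],[0,0,0]]'

```text
t: 8.4
eef_pos: [408.2, -288.7, 70.0]
tcp_rot: [0.0, -0.035, 0.999, -0.0]
force: [-1.5, 1.2, 4.7]
width: 61.7
grasp_force: 25.0
```

Call:
servo_tool --travel '[[0,0,0],[0,0,0],[0,0,-10],[0,0,-25],[0,0,-40],[0,0,-40],[-6,7,-25],[-14,15,0],[-22,24,0],[-28,30,0],[-28,30,0],[-26,28,0],[-20,22,0],[-11,13,0],[-5,5,0],[0,0,0]]' --rotation '[[0,0,0],[0,0,0],[0,0,0],[0,0,0],[0,0,0],[0,0,0],[0,0,0],[0,0,0],[0,0,0],[0,0,0],[0,0,0],[0,0,0],[0,0,0],[0,0,0],[0,0,0],[0,0,0]]' --grip 0.83

```text
t: 10.4
eef_pos: [555.1, -103.9, 209.2]
tcp_rot: [-0.0, -0.035, 0.999, -0.0]
force: [-0.5, -0.0, 1.4]
width: 72.3
grasp_force: 0.0
```

```bash
python3 -c "
from h import *
save(look('w2'))"
```

```text
t 10.4 tcp [ 555.137 -103.928  209.206] xaxis [-0.998 -0.07   0.   ] zaxis [-0. -0. -1.]
```

View pics/w2.png

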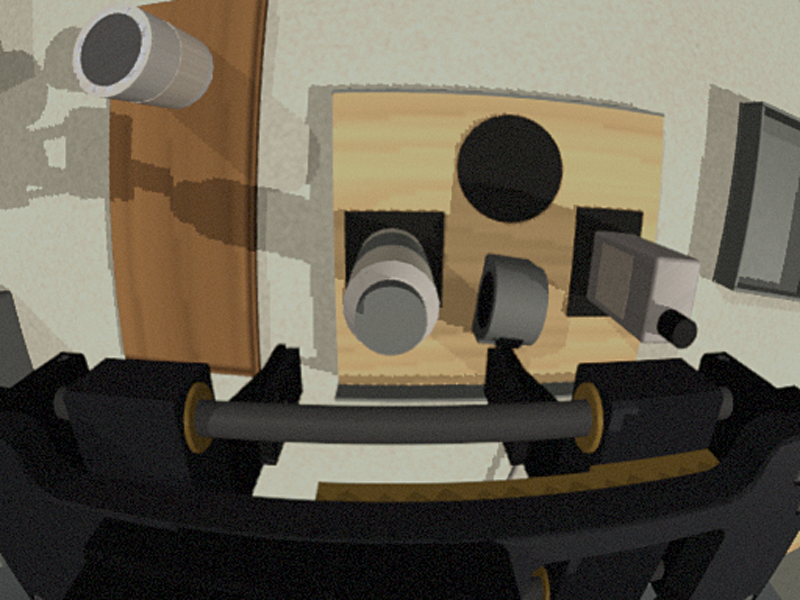

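The tin stands on the board. The round mat is empty at (510,168), the spray cap shows at (390,318), the tape at (512,300), and the can's cap at (677,329).

```bash
python3 - <<'E'
from h import *
s=load()
f=lambda P,z:np.array([ray('wrist',np.array(p)/1.5625,z,s) for p in P])
print('spray',f([(390,318),(357,318),(423,318)],158), 'body',f([(343,310),(440,310)],136))
print('msq',f([(345,211),(445,212)],23))
print('mr',f([(510,168),(457,168),(562,168),(510,114),(510,222)],23))
print('cap',f([(677,329)],143),'tape top l',f([(489,255),(480,340),(545,265),(545,345)],80))
print('mob',f([(576,207),(643,212),(567,315)],23))
E
```

```text
spray [[ 552.48  -105.149]
 [ 553.634 -121.252]
 [ 551.368  -89.053]] body [[ 557.616 -130.221]
 [ 553.963  -78.223]]
msq [[ 518.069 -142.166]
 [ 513.49   -66.884]]
mr [[475.133 -20.148]
 [479.437 -60.766]
 [469.831  21.939]
 [433.807 -23.821]
 [516.587 -15.625]]
cap [[554.681  69.331]] tape top l [[532.804 -42.384]
 [592.301 -40.866]
 [536.278  -2.885]
 [593.635   7.181]]
mob [[498.928  37.732]
 [495.129 100.733]
 [588.779  44.849]]
```

Call:
servo_tool --travel '[[0,0,10],[0,0,20],[0,0,25],[0,0,25],[0,0,18],[0,0,10],[0,0,5],[0,0,0]]' --rotation '[[0,0,0],[0,0,0],[0,0,0],[0,0,0],[0,0,0],[0,0,0],[0,0,0],[0,0,0]]'

```text
t: 11.45
eef_pos: [555.4, -103.9, 96.3]
tcp_rot: [0.0, -0.035, 0.999, -0.0]
force: [0.3, 1.3, 0.1]
width: 72.3
grasp_force: 0.0
```

Call:
servo_tool --travel '[[0,0,0],[0,0,0],[0,0,0],[0,0,0],[0,0,0]]' --rotation '[[0,0,0],[0,0,0],[0,0,0],[0,0,0],[0,0,0]]' --grip 0

```text
t: 12.08
eef_pos: [555.6, -103.8, 96.5]
tcp_rot: [0.0, -0.035, 0.999, -0.0]
force: [-0.1, -0.2, 2.4]
width: 51.4
grasp_force: 24.9
```

Call:
servo_tool --travel '[[0,0,-8],[0,0,-20],[0,0,-22],[-2,-8,-10],[-4,-18,0],[-5,-25,0],[-6,-29,0],[-6,-29,0],[-6,-29,0],[-5,-25,0],[-3,-17,0],[-1,-8,0],[0,0,10],[0,0,20],[0,0,20],[0,0,12],[0,0,5],[0,0,2],[0,0,1],[0,0,0]]' --rotation '[[0,0,0],[0,0,0],[0,0,0],[0,0,0],[0,0,0],[0,0,0],[0,0,0],[0,0,0],[0,0,0],[0,0,0],[0,0,0],[0,0,0],[0,0,0],[0,0,0],[0,0,0],[0,0,0],[0,0,0],[0,0,0],[0,0,0],[0,0,0]]'

```text
t: 14.58
eef_pos: [606.8, -288.6, 86.7]
tcp_rot: [0.0, -0.035, 0.999, -0.0]
force: [-0.0, 0.1, -2.3]
width: 51.8
grasp_force: 24.9
```

Call:
servo_tool --travel '[[0,0,0.7],[0,0,0.5],[0,0,0]]' --rotation '[[0,0,0],[0,0,0],[0,0,0]]'

```text
t: 14.95
eef_pos: [606.8, -288.7, 85.6]
tcp_rot: [0.0, -0.035, 0.999, -0.0]
force: [-0.3, -0.0, 1.5]
width: 51.5
grasp_force: 24.9
```

Call:
servo_tool --travel '[[0,0,0],[0,0,0],[0,0,-10],[0,0,-25],[0,0,-40],[0,0,-35],[2,16,-10],[3,30,0],[4,42,0],[5,50,0],[5,50,0],[5,50,0],[5,46,0],[4,38,0],[4,26,0],[2,12,0],[0,4,0],[0,0,0]]' --rotation '[[0,0,0],[0,0,0],[0,0,0],[0,0,0],[0,0,0],[0,0,0],[0,0,0],[0,0,0],[0,0,0],[0,0,0],[0,0,0],[0,0,0],[0,0,0],[0,0,0],[0,0,0],[0,0,0],[0,0,0],[0,0,0]]' --grip 0.75

```text
t: 17.2
eef_pos: [541.9, 71.4, 204.8]
tcp_rot: [-0.0, -0.035, 0.999, -0.0]
force: [0.9, -0.4, 0.1]
width: 65.1
grasp_force: 0.0
```

```bash
python3 -c "
from h import *
save(look('w3'))"
```

```text
t 17.2 tcp [541.913  71.417 204.798] xaxis [-0.998 -0.07   0.   ] zaxis [-0. -0. -1.]
```

View pics/w3.png

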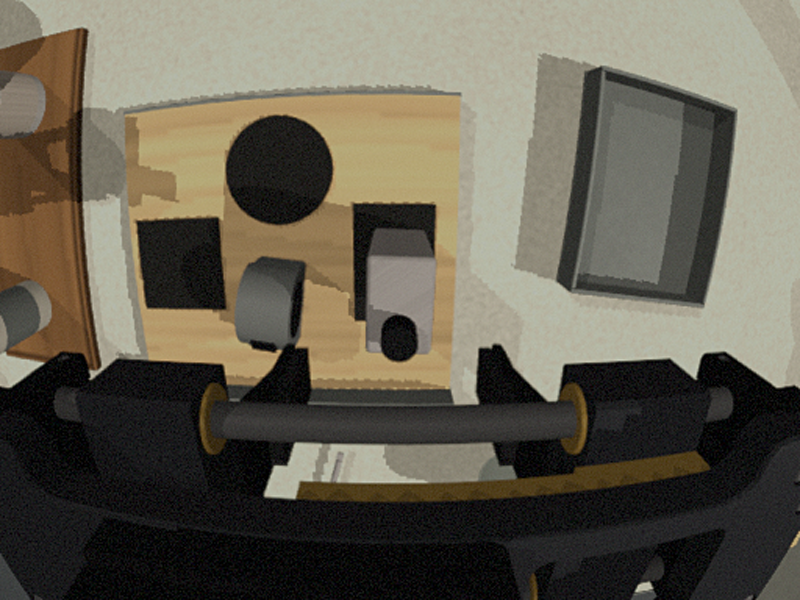

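The tape (270,303) is undisturbed. The can's top runs from (367,255) to (431,355) with its cap at (400,337), square to the tool. The empty square mat has corners at (137,222), (218,218), (226,308) and (146,308).

```bash
python3 - <<'E'
from h import *
s=load()
f=lambda P,z:np.array([ray('wrist',np.array(p)/1.5625,z,s) for p in P])
a=f([(367,255),(435,256),(431,355),(368,351)],123);print('can',a,a.mean(0))
print('cap',f([(400,337)],143))
a=f([(137,222),(218,218),(226,308),(146,308)],23);print('msq',a,a.mean(0))
print('mob',f([(353,203),(435,205),(354,320)],23))
print('mr',f([(226,168),(333,168),(279,115),(279,224)],23).mean(0))
a=f([(601,67),(736,110),(703,306),(573,291)],35);print('tray',a,a.mean(0))
a=f([(250,260),(303,262),(297,350),(237,341)],75);print('tape',a,a.mean(0))
E
```

```text
can [[515.279  56.011]
 [513.232  92.536]
 [571.224  95.914]
 [571.186  59.577]] [542.73  76.01]
cap [[553.163  76.302]]
msq [[ 518.862 -141.77 ]
 [ 513.954  -66.635]
 [ 587.564  -61.44 ]
 [ 593.62  -138.309]] [ 553.5   -102.038]
mob [[497.944  39.21 ]
 [495.159  99.983]
 [589.688  44.523]]
mr [474.575 -18.567]
tray [[374.251 216.591]
 [377.895 354.734]
 [554.296 349.816]
 [550.188 214.317]] [464.158 283.865]
tape [[533.634 -23.845]
 [532.887  12.463]
 [595.753   8.844]
 [592.865 -35.067]] [563.785  -9.401]
```

Call:
servo_tool --travel '[[-1,3,10],[0,0,20],[0,0,28],[0,0,28],[0,0,20],[0,0,12],[0,0,5],[0,0,0]]' --rotation '[[0,0,0],[0,0,0],[0,0,0],[0,0,0],[0,0,0],[0,0,0],[0,0,0],[0,0,0]]'

```text
t: 18.25
eef_pos: [543.0, 74.8, 82.0]
tcp_rot: [0.0, -0.035, 0.999, -0.0]
force: [-0.2, 0.7, 0.2]
width: 65.3
grasp_force: 0.0
```

Call:
servo_tool --travel '[[0,0,0],[0,0,0],[0,0,0],[0,0,0],[0,0,0]]' --rotation '[[0,0,0],[0,0,0],[0,0,0],[0,0,0],[0,0,0]]' --grip 0

```text
t: 18.88
eef_pos: [542.9, 75.0, 82.3]
tcp_rot: [0.0, -0.035, 0.999, 0.0]
force: [-0.7, 0.5, 2.0]
width: 38.1
grasp_force: 24.7
```

Call:
servo_tool --travel '[[0,0,-10],[0,0,-25],[0,0,-30],[2,-10,-20],[3,-22,0],[5,-32,0],[7,-38,0],[8,-44,0],[8,-44,0],[8,-44,0],[7,-40,0],[6,-36,0],[4,-26,0],[2,-15,0],[1,-7,0],[0,-2,12],[0,0,25],[0,0,28],[0,0,18],[0,0,8]]' --rotation '[[0,0,0],[0,0,0],[0,0,0],[0,0,0],[0,0,0],[0,0,0],[0,0,0],[0,0,0],[0,0,0],[0,0,0],[0,0,0],[0,0,0],[0,0,0],[0,0,0],[0,0,0],[0,0,0],[0,0,0],[0,0,0],[0,0,0],[0,0,0]]'

```text
t: 21.38
eef_pos: [506.4, -287.4, 74.1]
tcp_rot: [-0.002, -0.036, 0.999, 0.001]
force: [0.3, 0.2, -3.5]
width: 38.0
grasp_force: 24.7
```

Call:
servo_tool --travel '[[0,0,2],[0,0,1.5],[0,0,0.8],[0,0,0]]' --rotation '[[0,0,0],[0,0,0],[0,0,0],[0,0,0]]'

```text
t: 21.88
eef_pos: [507.4, -288.7, 72.1]
tcp_rot: [0.0, -0.035, 0.999, -0.0]
force: [0.3, 0.5, -4.0]
width: 37.9
grasp_force: 24.7
```

Call:
servo_tool --travel '[[0,0,0.7],[0,0,0.5],[0,0,0]]' --rotation '[[0,0,0],[0,0,0],[0,0,0]]'

```text
t: 22.25
eef_pos: [507.5, -288.7, 71.3]
tcp_rot: [0.0, -0.035, 0.999, -0.0]
force: [-1.1, 1.9, 2.4]
width: 38.2
grasp_force: 24.7
```

Call:
servo_tool --travel '[[0,0,0],[0,0,0],[0,0,-10],[0,0,-25],[0,0,-40],[0,0,-35],[-3,10,-10],[-7,24,0],[-11,36,0],[-12,42,0],[-12,42,0],[-12,42,0],[-11,36,0],[-7,22,0],[-3,10,0],[-1,3,0],[0,0,0]]' --rotation '[[0,0,0],[0,0,0],[0,0,0],[0,0,0],[0,0,0],[0,0,0],[0,0,0],[0,0,0],[0,0,0],[0,0,0],[0,0,0],[0,0,0],[0,0,0],[0,0,0],[0,0,0],[0,0,0],[0,0,0]]' --grip 0.85

```text
t: 24.38
eef_pos: [567.0, -17.1, 190.2]
tcp_rot: [-0.0, -0.035, 0.999, -0.0]
force: [0.0, 0.0, -0.5]
width: 73.8
grasp_force: 0.0
```

```bash
python3 -c "
from h import *
save(look('w4'))"
```

```text
t 24.375 tcp [566.961 -17.08  190.242] xaxis [-0.998 -0.07   0.001] zaxis [-0.001 -0.    -1.   ]
```

View pics/w4.png

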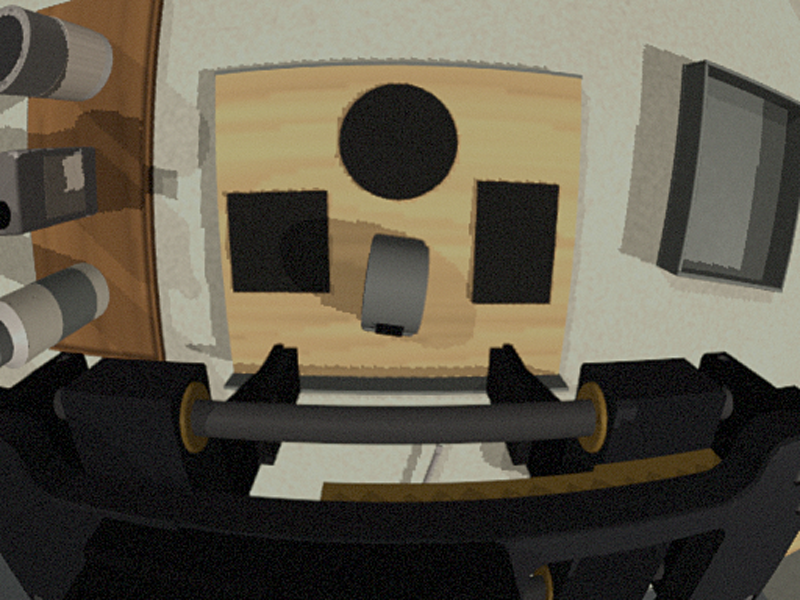

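All three containers stand upright on the board. The tape's edges run (372,240)–(362,325) and (428,250)–(422,333), and all the mats are clear.

```bash
python3 - <<'E'
from h import *
s=load()
f=lambda P,z:np.array([ray('wrist',np.array(p)/1.5625,z,s) for p in P])
for n,P,z in[('tape',[(372,240),(428,250),(422,333),(362,325)],72),('msq',[(228,193),(326,191),(329,291),(233,291)],23),('mob',[(477,181),(559,185),(549,303),(472,301)],23),('mr',[(339,142),(458,142),(398,83),(398,199)],23),('shelf',[(216,75),(581,77)],20)]:
    a=f(P,z);print(n,a.round(1).tolist(),a.mean(0),np.degrees(np.arctan2(*(a[-1]-a[0])[::-1])))
im=r.snapshot('top');c=cv2.resize(im[130:330,190:400,::-1],(800,600*800//800*0+762));cv2.imwrite('pics/t2.png',cv2.resize(im[150:310,200:400,::-1],(750,600),interpolation=cv2.INTER_CUBIC))
E
```

```text
tape [[538.5, -31.4], [542.3, 3.3], [597.2, 4.5], [594.3, -34.7]] [568.088 -14.578] -3.3282206288135274
msq [[517.8, -141.6], [513.9, -67.9], [587.8, -62.8], [592.9, -138.1]] [ 553.114 -102.583] 2.6356101334903648
mob [[498.9, 38.6], [494.8, 100.7], [585.6, 106.1], [588.1, 44.6]] [541.865  72.507] 3.8140129393207824
mr [[478.5, -60.6], [472.5, 22.6], [433.9, -22.3], [516.5, -16.5]] [475.345 -19.194] 49.259281888334755
shelf [[429.0, -156.6], [410.5, 112.2]] [419.715 -22.226] 93.9339414426337
```

Call:
servo_tool --travel '[[-1,2,10],[0,0,25],[0,0,32],[0,0,32],[0,0,25],[0,0,14],[0,0,7],[0,0,3],[0,0,0]]' --rotation '[[0,0,0],[0,0,0],[0,0,0],[0,0,0],[0,0,0],[0,0,0],[0,0,0],[0,0,0],[0,0,0]]'

```text
t: 25.6
eef_pos: [568.5, -14.5, 43.0]
tcp_rot: [0.001, -0.035, 0.999, 0.0]
force: [-0.2, 0.6, -0.1]
width: 73.8
grasp_force: 0.0
```

Call:
servo_tool --travel '[[0,0,0],[0,0,0],[0,0,0],[0,0,0],[0,0,0]]' --rotation '[[0,0,0],[0,0,0],[0,0,0],[0,0,0],[0,0,0]]' --grip 0

```text
t: 26.22
eef_pos: [568.1, -14.7, 42.6]
tcp_rot: [0.0, -0.035, 0.999, -0.0]
force: [0.3, 0.6, 1.0]
width: 39.3
grasp_force: 23.4
```

Call:
servo_tool --travel '[[0,0,-8],[0,0,-22],[0,0,-25],[2,8,-15],[5,18,0],[8,28,0],[10,37,0],[11,40,0],[11,40,0],[11,40,0],[10,37,0],[7,28,0],[5,17,0],[2,9,0],[0,0,12],[0,0,25],[0,0,25],[0,0,14],[0,0,6],[0,0,2]]' --rotation '[[0,0,0],[0,0,0],[0,0,0],[0,0,0],[0,0,0],[0,0,0],[0,0,0],[0,0,0],[0,0,0],[0,0,0],[0,0,0],[0,0,0],[0,0,0],[0,0,0],[0,0,0],[0,0,0],[0,0,0],[0,0,0],[0,0,0],[0,0,0]]'

```text
t: 28.72
eef_pos: [465.4, 280.8, 28.5]
tcp_rot: [0.0, -0.035, 0.999, 0.0]
force: [-0.2, -0.4, -2.1]
width: 39.8
grasp_force: 23.5
```

Call:
servo_tool --travel '[[0,0,0.8],[0,0,0.8],[0,0,0]]' --rotation '[[0,0,0],[0,0,0],[0,0,0]]'

```text
t: 29.1
eef_pos: [465.1, 281.1, 27.2]
tcp_rot: [0.0, -0.035, 0.999, 0.0]
force: [0.3, 0.2, -2.0]
width: 39.5
grasp_force: 23.5
```

Call:
servo_tool --travel '[[0,0,0.7],[0,0,0.7],[0,0,0]]' --rotation '[[0,0,0],[0,0,0],[0,0,0]]'

```text
t: 29.48
eef_pos: [465.2, 281.1, 26.5]
tcp_rot: [0.0, -0.035, 0.999, 0.0]
force: [-2.7, -0.6, 5.4]
width: 39.6
grasp_force: 23.5
```

Call:
servo_tool --travel '[[0,0,0],[0,0,0],[0,0,-8],[0,0,-22],[0,0,-40],[0,0,-45],[0,-10,-35],[0,-30,0],[0,-45,0],[0,-55,0],[0,-56,0],[0,-56,0],[0,-56,0],[0,-56,0],[0,-56,0],[0,-52,0],[0,-45,0],[-1,-32,0],[-1,-16,0],[0,-7,0]]' --rotation '[[0,0,0],[0,0,0],[0,0,0],[0,0,0],[0,0,0],[0,0,0],[0,0,0],[0,0,0],[0,0,0],[0,0,0],[0,0,0],[0,0,0],[0,0,0],[0,0,0],[0,0,0],[0,0,0],[0,0,0],[0,0,0],[0,0,0],[0,0,0]]' --grip 0.85

```text
t: 31.98
eef_pos: [507.3, -289.9, 175.4]
tcp_rot: [-0.0, -0.035, 0.999, 0.0]
force: [-0.0, -0.3, -0.1]
width: 74.0
grasp_force: 0.0
```

```bash
python3 - <<'E'
from h import *
s=look('w5')
im=r.snapshot('top')[:,:,::-1];w=cv2.imread('pics/w5.png')
cv2.imwrite('pics/m5.png',np.hstack([cv2.resize(im[140:310,70:270],(400,340)),cv2.resize(w,(400,340))]))
E
```

```text
t 31.975 tcp [ 507.287 -289.877  175.447] xaxis [-0.998 -0.07   0.   ] zaxis [-0.  0. -1.]
```

View pics/m5.png

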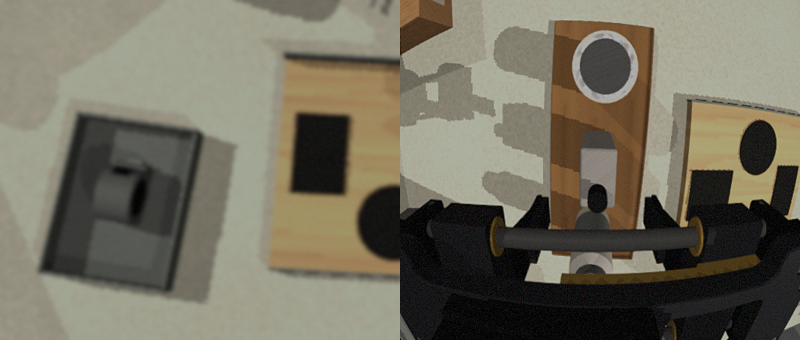

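The tape stands in the tray near its middle (120,195 in the left half). The can is centred between the fingers, with all three containers upright.

Call:
servo_tool --travel '[[0,1,10],[0,0,22],[0,0,26],[0,0,22],[0,0,15],[0,0,7],[0,0,2],[0,0,0]]' --rotation '[[0,0,0],[0,0,0],[0,0,0],[0,0,0],[0,0,0],[0,0,0],[0,0,0],[0,0,0]]'

```text
t: 33.08
eef_pos: [507.7, -288.6, 72.0]
tcp_rot: [0.001, -0.035, 0.999, -0.0]
force: [-0.2, -0.2, -0.1]
width: 73.9
grasp_force: 0.0
```

Call:
servo_tool --travel '[[0,0,0],[0,0,0],[0,0,0],[0,0,0],[0,0,0]]' --rotation '[[0,0,0],[0,0,0],[0,0,0],[0,0,0],[0,0,0]]' --grip 0

```text
t: 33.7
eef_pos: [507.3, -288.6, 71.5]
tcp_rot: [0.0, -0.035, 0.999, -0.0]
force: [0.4, -0.0, 0.7]
width: 38.4
grasp_force: 24.7
```

Call:
servo_tool --travel '[[0,0,-10],[0,0,-25],[0,0,-30],[-2,10,-20],[-3,22,0],[-5,32,0],[-7,38,0],[-8,44,0],[-8,44,0],[-8,44,0],[-7,40,0],[-6,36,0],[-4,26,0],[-2,14,0],[-1,6,0],[0,2,10],[0,0,22],[0,0,22],[0,0,12],[0,0,6]]' --rotation '[[0,0,0],[0,0,0],[0,0,0],[0,0,0],[0,0,0],[0,0,0],[0,0,0],[0,0,0],[0,0,0],[0,0,0],[0,0,0],[0,0,0],[0,0,0],[0,0,0],[0,0,0],[0,0,0],[0,0,0],[0,0,0],[0,0,0],[0,0,0]]'

```text
t: 36.2
eef_pos: [542.6, 72.2, 83.6]
tcp_rot: [-0.001, -0.035, 0.999, -0.0]
force: [0.9, -0.7, -2.7]
width: 38.1
grasp_force: 24.7
```

Call:
servo_tool --travel '[[0,0,0.8],[0,0,0.5],[0,0,0]]' --rotation '[[0,0,0],[0,0,0],[0,0,0]]'

```text
t: 36.58
eef_pos: [543.2, 73.0, 83.8]
tcp_rot: [0.001, -0.035, 0.999, 0.0]
force: [-0.7, -0.9, -4.4]
width: 38.2
grasp_force: 24.7
```

Call:
servo_tool --travel '[[0,0,0.8],[0,0,0.7],[0,0,0]]' --rotation '[[0,0,0],[0,0,0],[0,0,0]]'

```text
t: 36.95
eef_pos: [543.1, 73.0, 82.5]
tcp_rot: [0.0, -0.035, 0.999, 0.0]
force: [-2.0, 0.7, 3.8]
width: 37.9
grasp_force: 24.7
```

Call:
servo_tool --travel '[[0,0,0],[0,0,0],[0,0,-10],[0,0,-25],[0,0,-40],[0,0,-35],[-2,-16,-10],[-3,-30,0],[-4,-42,0],[-5,-50,0],[-5,-50,0],[-5,-50,0],[-5,-46,0],[-4,-39,0],[-3,-26,0],[-2,-12,0],[0,-4,0],[0,0,0]]' --rotation '[[0,0,0],[0,0,0],[0,0,0],[0,0,0],[0,0,0],[0,0,0],[0,0,0],[0,0,0],[0,0,0],[0,0,0],[0,0,0],[0,0,0],[0,0,0],[0,0,0],[0,0,0],[0,0,0],[0,0,0],[0,0,0]]' --grip 0.83

```text
t: 39.2
eef_pos: [606.3, -288.1, 201.5]
tcp_rot: [-0.0, -0.035, 0.999, 0.0]
force: [-0.1, 0.5, 0.8]
width: 72.1
grasp_force: 0.0
```

Call:
servo_tool --travel '[[0,0,10],[0,0,22],[0,0,28],[0,0,25],[0,0,18],[0,0,10],[0,0,4],[0,0,0]]' --rotation '[[0,0,0],[0,0,0],[0,0,0],[0,0,0],[0,0,0],[0,0,0],[0,0,0],[0,0,0]]'

```text
t: 40.2
eef_pos: [606.9, -288.7, 85.1]
tcp_rot: [0.0, -0.035, 0.999, -0.0]
force: [0.3, 0.3, 0.1]
width: 72.5
grasp_force: 0.0
```

Call:
servo_tool --travel '[[0,0,0],[0,0,0],[0,0,0],[0,0,0],[0,0,0]]' --rotation '[[0,0,0],[0,0,0],[0,0,0],[0,0,0],[0,0,0]]' --grip 0

```text
t: 40.83
eef_pos: [606.7, -288.7, 85.1]
tcp_rot: [0.0, -0.035, 0.999, -0.0]
force: [-0.4, -1.0, 2.4]
width: 51.1
grasp_force: 25.0
```

Call:
servo_tool --travel '[[0,0,-8],[0,0,-20],[0,0,-22],[2,8,-10],[4,18,0],[5,25,0],[6,29,0],[6,29,0],[6,29,0],[5,25,0],[3,17,0],[2,8,0],[0,1,8],[0,0,16],[0,0,14],[0,0,6],[0,0,2.5],[0,0,0]]' --rotation '[[0,0,0],[0,0,0],[0,0,0],[0,0,0],[0,0,0],[0,0,0],[0,0,0],[0,0,0],[0,0,0],[0,0,0],[0,0,0],[0,0,0],[0,0,0],[0,0,0],[0,0,0],[0,0,0],[0,0,0],[0,0,0]]'

```text
t: 43.08
eef_pos: [554.5, -102.9, 98.2]
tcp_rot: [0.0, -0.035, 0.999, -0.0]
force: [-0.3, 0.8, -1.9]
width: 51.2
grasp_force: 25.0
```

Call:
servo_tool --travel '[[0,0,1],[0,0,0.9],[0,0,0]]' --rotation '[[0,0,0],[0,0,0],[0,0,0]]'

```text
t: 43.45
eef_pos: [554.3, -102.7, 96.4]
tcp_rot: [0.0, -0.035, 0.999, 0.0]
force: [-0.7, 0.9, -3.3]
width: 51.3
grasp_force: 25.0
```

Call:
servo_tool --travel '[[0,0,0.6],[0,0,0.6],[0,0,0]]' --rotation '[[0,0,0],[0,0,0],[0,0,0]]'

```text
t: 43.82
eef_pos: [554.6, -102.8, 96.0]
tcp_rot: [0.001, -0.035, 0.999, -0.0]
force: [-1.9, 0.7, 5.6]
width: 51.6
grasp_force: 24.9
```

Call:
servo_tool --travel '[[0,0,0],[0,0,0],[0,0,-10],[0,0,-25],[0,0,-40],[0,0,-35],[6,-6,-4],[14,-16,0],[22,-24,0],[28,-31,0],[28,-31,0],[26,-28,0],[19,-21,0],[11,-13,0],[5,-5,0],[0,0,0]]' --rotation '[[0,0,0],[0,0,0],[0,0,0],[0,0,0],[0,0,0],[0,0,0],[0,0,0],[0,0,0],[0,0,0],[0,0,0],[0,0,0],[0,0,0],[0,0,0],[0,0,0],[0,0,0],[0,0,0]]' --grip 0.85

```text
t: 45.82
eef_pos: [407.8, -288.6, 208.7]
tcp_rot: [-0.0, -0.035, 0.999, 0.0]
force: [0.2, -0.3, -0.0]
width: 74.0
grasp_force: 0.0
```

Call:
servo_tool --travel '[[0,0,10],[0,0,25],[0,0,33],[0,0,30],[0,0,22],[0,0,13],[0,0,6],[0,0,0]]' --rotation '[[0,0,0],[0,0,0],[0,0,0],[0,0,0],[0,0,0],[0,0,0],[0,0,0],[0,0,0]]' --grip 1

```text
t: 46.82
eef_pos: [408.3, -288.5, 70.1]
tcp_rot: [0.0, -0.035, 0.999, -0.0]
force: [-0.1, -0.2, 1.4]
width: 87.0
grasp_force: 0.0
```

Call:
servo_tool --travel '[[0,0,0],[0,0,0],[0,0,0],[0,0,0],[0,0,0],[0,0,0]]' --rotation '[[0,0,0],[0,0,0],[0,0,0],[0,0,0],[0,0,0],[0,0,0]]' --grip 0

```text
t: 47.58
eef_pos: [408.2, -288.7, 70.4]
tcp_rot: [0.0, -0.035, 0.999, -0.0]
force: [-0.9, 0.1, 3.9]
width: 61.5
grasp_force: 25.0
```

Call:
servo_tool --travel '[[0,0,-8],[0,0,-20],[0,0,-22],[-3,8,-10],[-7,20,0],[-9,27,0],[-10,30,0],[-10,32,0],[-10,32,0],[-10,32,0],[-10,30,0],[-9,27,0],[-6,17,0],[-3,8,0],[0,0,8],[0,0,16],[0,0,14],[0,0,6],[0,0,2.5],[0,0,0]]' --rotation '[[0,0,0],[0,0,0],[0,0,0],[0,0,0],[0,0,0],[0,0,0],[0,0,0],[0,0,0],[0,0,0],[0,0,0],[0,0,0],[0,0,0],[0,0,0],[0,0,0],[0,0,0],[0,0,0],[0,0,0],[0,0,0],[0,0,0],[0,0,0]]'

```text
t: 50.08
eef_pos: [476.5, -20.1, 83.7]
tcp_rot: [0.0, -0.035, 0.999, -0.0]
force: [-0.4, -0.1, -3.7]
width: 61.8
grasp_force: 25.0
```

Call:
servo_tool --travel '[[0,0,1],[0,0,1],[0,0,0]]' --rotation '[[0,0,0],[0,0,0],[0,0,0]]'

```text
t: 50.45
eef_pos: [476.3, -20.0, 81.6]
tcp_rot: [0.0, -0.035, 0.999, 0.0]
force: [0.0, 0.1, -3.0]
width: 61.7
grasp_force: 25.0
```

Call:
servo_tool --travel '[[0,0,0.6],[0,0,0.6],[0,0,0]]' --rotation '[[0,0,0],[0,0,0],[0,0,0]]'

```text
t: 50.82
eef_pos: [476.4, -20.0, 81.4]
tcp_rot: [0.0, -0.035, 0.999, -0.0]
force: [-2.2, 1.0, 5.6]
width: 61.4
grasp_force: 25.0
```

Release, rise 140, and back off toward the robot for a view.

Call:
servo_tool --travel '[[0,0,0],[0,0,0],[0,0,0],[0,0,-10],[0,0,-25],[0,0,-40],[0,0,-40],[0,0,-25],[0,0,0],[0,0,0]]' --rotation '[[0,0,0],[0,0,0],[0,0,0],[0,0,0],[0,0,0],[0,0,0],[0,0,0],[0,0,0],[0,0,0],[0,0,0]]' --grip 1

```text
t: 52.08
eef_pos: [475.6, -20.1, 219.8]
tcp_rot: [-0.001, -0.035, 0.999, 0.0]
force: [-0.3, -0.4, -0.5]
width: 87.0
grasp_force: 0.0
```

```bash
python3 - <<'E'
from h import *
save(look('w6'))
im=r.snapshot('top')[:,:,::-1]
cv2.imwrite('pics/t6.png',cv2.resize(im[150:300,200:400],(800,600),interpolation=cv2.INTER_CUBIC))
E
```

```text
t 52.075 tcp [475.634 -20.107 219.811] xaxis [-0.998 -0.07   0.001] zaxis [-0.001  0.    -1.   ]
```

View pics/w6.png

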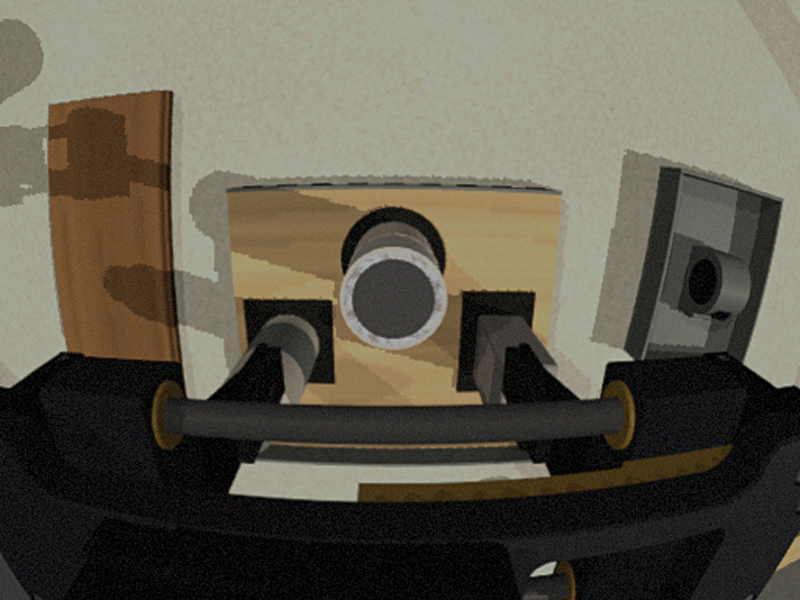

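View pics/t6.png

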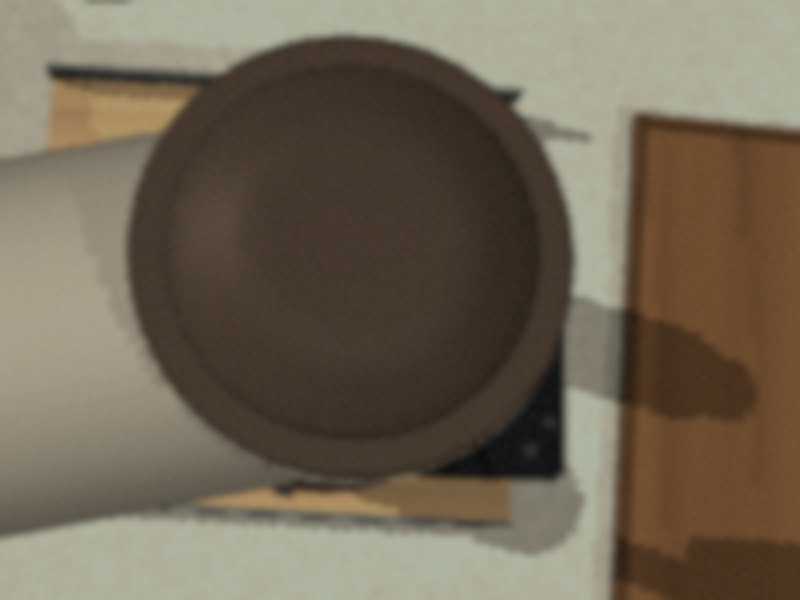

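The wrist view matches the starting one: the tin lid is at (394,298) on its mat, the spray can and oblong can are on theirs, and the tape is in the tray at (715,282). The arm blocks the top camera, so I'm moving it aside for one check.

Call:
servo_tool --travel '[[0,-15,-10],[0,-35,0],[0,-50,0],[0,-50,0],[0,-50,0],[0,-50,0],[0,-50,0],[0,-50,0],[0,-35,0],[0,-15,0],[0,0,0],[0,0,0]]' --rotation '[[0,0,0],[0,0,0],[0,0,0],[0,0,0],[0,0,0],[0,0,0],[0,0,0],[0,0,0],[0,0,0],[0,0,0],[0,0,0],[0,0,0]]'

```text
t: 53.68
eef_pos: [504.3, -418.2, 230.5]
tcp_rot: [-0.0, -0.036, 0.999, 0.0]
force: [0.4, 0.6, -0.1]
width: 86.9
grasp_force: 0.0
```

```bash
python3 - <<'E'
from h import *
im=r.snapshot('top')[:,:,::-1]
cv2.imwrite('pics/t7.png',cv2.resize(im[140:290,190:390],(800,600),interpolation=cv2.INTER_CUBIC))
E
```

```text
(no output)
```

View pics/t7.png

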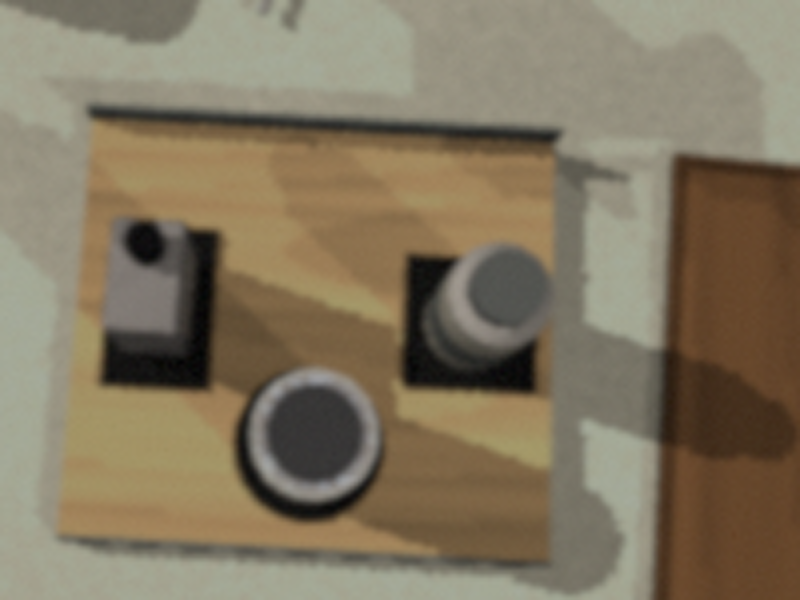

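The containers stand on their mats: tin lid (314,434), spray cap (510,286), can cap (145,243). I'm checking the offsets.

```bash
python3 - <<'E'
from h import *
f=lambda u,v,z:ray('top',(u/4+190,v/4+140),z)
print('tin',f(314,434,128),'spray',f(510,286,158),'can',f(145,243,143)-[14,1])
print('sq',(f(408,256,23)+f(534,391,23))/2,'ob',(f(100,385,23)+f(220,231,23))/2,'round bottom/left',f(308,520,23)+[42,3],f(237,440,23)[1]-42)
E
```

```text
tin [476.975 -20.216] spray [ 554.946 -104.236] can [543.775  71.225]
sq [ 555.18  -103.801] ob [543.513  70.999] round bottom/left [478.748 -21.779] -22.90548951175741
```

All three are within about 3 mm of their mat centres, so I'm handing in.

```bash
python3 -c "
from cell import r
print(r.close_job())"
```

```text
the job is handed in; nothing more can be done
None
```

The job is handed in at about 54 s of the 144 s limit: the tape measure stands in the tray, and by my last top-camera measurement all three containers are upright and within about 3 mm of their mat centres; the jar was never approached, and no verdict was returned.

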